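# Shut down the mincer: selector to off, then cover the hopper

### The arm

A 6-joint arm with a two-finger parallel gripper is mounted at the origin on the work surface. World frame = base frame: x ahead of the robot, y to its left, z up, the work surface at z = 0. Lengths are in m, angles in rad, forces in N, time in s.
With the tool pointing down it reaches from about 0.35 to 1 m from the base axis. Payload 7.1 kg.
Tool frame: the origin (TCP) lies between the finger pads; the fingertips stand 22 mm ahead of it and the grasp point (between the pads) lies 3 mm ahead of it; x points along the fingers, y is the direction in which the jaws open and shut, and the axes are right-handed (so a half turn about x gives the same grasp; the last joint's range is limited). The gripper opens to 85 mm and grips with 20 to 120 N. Pads are 22 mm wide; open, the fingers measure 114 mm over their backs; the gripper's body (76 mm by 85 mm) begins 54 mm behind the grasp point. The pads swing forward as they close: fully open they stand 13 mm farther back than shut.
Start: joints at [1.276, 0.423, 1.63, -0, 1.089, -0.019], TCP at [0.17, 0.601, 0.214] pointing down, gripper open.
Joint ranges: [-3, 3], [-0.9, 2.11], [0.09, 2.58], [-1.31, 4.45], [0.11, 2.69], [-2.54, 2.54]. Speed limits (rad/s): [2.39, 2.39, 3.01, 3.14, 3.14, 3.14].

### API

Orientations are given as a rotation vector (axis times angle).
In Python, from rig import manip gives the robot as it stands. The module is installed in compiled form; this text tells all that it offers. Calls block until the motion is done:
- manip.move_to(position, orientation): joint-space move of the TCP to a pose.
- manip.servo_line(position, orientation=None, rate=0.15): straight line of the TCP; orientation=None keeps the orientation; rate is the mean speed in m/s.
- manip.set_joints(angles): joint-space move.
- manip.command_gripper(opening, f_grip=None): finger opening in m; f_grip is the grip in N (None keeps the last); returns when the fingers have stopped.
- manip.hold(seconds).
- manip.solve_ik(position, orientation): joint angles nearest the present ones, or None.
- manip.camera(name): name is "scene" or "top" or "wrist"; returns a dict with "image" (480x640x3 uint8, red, green, blue), "fx", "fy", "cx", "cy" (pixels), "cam_to_world" (4x4, takes a point from camera to world coordinates); the wrist camera has in their place "mount" (4x4, takes a point from camera to tool coordinates, whose origin is the TCP and whose axes are the tool frame's). Camera axes: x right, y down, z forward; pixel columns grow to the right and rows downward; lengths in m; the calibration is good to about 2 mm. A picture is of the moment at which its call begins: read the wrist's pose just before it. There is no depth.
A pose or a line that the arm cannot do raises manip.IKError and nothing moves.
- manip.sign_off(): hands the job in, once; it reports no verdict.
Readings, each from a call of its own:
- manip.get_time(): time.
- manip.get_joint_positions(): joint angles.
- manip.get_joint_vel(): joint speeds.
- manip.get_tau(): joint torques, N m.
- manip.get_position(): TCP position.
- manip.get_ee_rot(): TCP orientation.
- manip.get_contact_force(): force on the tool from outside, world axes, zero at the start.
- manip.get_torque(): the same for the moment, N m.
- manip.get_width(): finger opening in m.
Only numpy, scipy, OpenCV 4.12 (cv2) and the standard library are available. Lean on these libraries where they do the work, as an engineer would, in place of code of your own. Each camera call takes 0.05 s, during which the arm holds its last target.

### The job

The mincer beside the fridge was left in reverse: push its lever across into the off notch near the middle of its swing, feeling for it because it is not quite where the lever looks upright, and do not let the lever run over to the forward side. Then put the white cover on the hopper, its notch over the key on the rim so that it sits right down on the rim all round; set it down rather than dropping it, and leave everything else on the shelf as it is.

Things in the scene. Friction and masses are not known exactly. Their poses are not given: they have to be found in the camera images.
- mincer: Electric mincer, fixed. Origin: underside, middle of the white motor housing (170 x by 240 y by 130 mm high); y towards the feed head, z up. At +y an aluminium barrel along y ends in a ring nut at y = 280 mm; a round hopper stands on it. A black-headed selector lever sticks up from a grey plate (62 by 132 mm, top at z = 142 mm) on the housing's top.
- hopper_rim (a point): Centre of the hopper's mouth, level with its rim, at (0, 195, 170) mm in the mincer's frame, same axes. The hopper is a round dish, outside diameter 131 mm, upright for the top 20 mm, wall 4 mm.
- rim_key (a point): Middle of the key's top. The key is a block on the outside of the hopper's rim at its +x side, 15 mm wide (y), 14 mm high, standing out to 78 mm from the hopper's axis; its top is 3 mm below the rim.
- selector (a joint): Angle (rad) of the selector lever. 0 = square upright; positive leans to the mincer's +y (forward), negative to -y (reverse); stops at -0.6 and 0.6. It stays where it is left, except in one narrow notch, off, which holds it. The switch sits a little round in its collar: off lies anywhere from -0.2 to 0.2, and nothing seen outside shows where.
- selector_pivot (a point): The lever's pivot, at (0, -45, 135) mm in the mincer's frame, running along the mincer's x. Feel: pushed near its end the lever swings with 1 N or less, 2 N just before it drops into off; there it runs ahead of the push and then stands firm: the push climbs within a few mm to about 10 N, where it breaks out on the other side. Keep well below that.
- lever_head (a point): Centre of the lever's black head, 67 mm from the pivot along the lever. Head 36 mm (x, along the pivot) by 13 mm thick by 46 mm long, its end 90 mm from the pivot; below it a stem 16 by 9 mm. z points along the lever, away from the pivot.
- follower (a joint): How far (m) the switch's hidden spring follower is pushed back: about 0 (under 0.001) only when the lever rests in the off notch, 0.0015 to 0.004 everywhere else. A single reading is too noisy to tell: average over some 30 control periods.
- cover_grip (a point): Middle of the grip bar on the hopper's white plastic cover (about 160 g, loose, right way up on the shelf). Bar 64 (x) by 14 (y) mm, from the disc's top, 17 mm below this point, to 18 mm above it; this point is 36 mm above the cover's underside. Seated: the disc on the rim, this point 22 mm above hopper_rim, x the same way as the hopper's x.
- cover_notch (a point): Middle of the notch, at the underside of the cover, 71 mm from its centre at +x, the end to which a low rib runs from the bar. It is a 21 mm wide gap in the round skirt, which is 14 mm deep below the disc, inside diameter 137, outside 147 mm. Disc's top 19 mm above the underside.
- grinder_mid (a point): Chrome pepper grinder, 58 mm diameter, 188 mm tall, standing loose; point half-way up its axis. To be left alone.
- bottle_mid (a point): Empty amber glass bottle with a stopper, 70 mm diameter, 190 mm tall, standing loose; point half-way up its axis. To be left alone.
- egg_ring_mid (a point): Hard grey silicone egg ring, 100 mm diameter, 20 mm high, lying flat and loose; its centre. To be left alone.
- keydoor_handle (a point): Knob on the swing door (194 by 244 mm) of the wooden key box, 200 wide, 75 deep, 250 mm tall, that stands at the shelf's side at -y. The door is ajar. To be left alone.
Mind the look-alikes: they are no part of the job. Of the things like the part that bears cover_grip, leave any that is green or yellow; of the rest the larger one is meant.

How it is judged:
By the outcome, as a careful person would: the job done as asked, in the order asked, and still so for the second after the job is handed in, with the robot touching nothing.
It also fails if it takes over 61 s, if anything falls off the work surface, if the arm or the gripper's body presses on something with over 40 N, if the wrist force passes 120 N, or if a joint passes its speed limit or range.

## Working session

There is one attempt and no reset: what is moved stays moved. The work goes in short steps, each a Python script; the robot and the scene stay as the last script left them, time stands still between calls to the robot, and variables do not carry over. Pictures are saved under pics/ and viewed, and the job is handed in when it is done.

```bash
mkdir -p pics; ls
python3 - <<'E'
from rig import manip
import cv2, numpy as np, json
np.set_printoptions(precision=4,suppress=True)
for n in ("scene","top"):
    c=manip.camera(n)
    cv2.imwrite(f"pics/{n}0.png",c["image"][:,:,::-1])
    print(n,c["fx"],c["fy"],c["cx"],c["cy"]);print(c["cam_to_world"])
p,r=manip.get_position(),manip.get_ee_rot()
c=manip.camera("wrist");cv2.imwrite("pics/wrist0.png",c["image"][:,:,::-1])
print(c["fx"],c["cx"],c["cy"],c["mount"],p,r,manip.get_time(),manip.get_width(),manip.get_contact_force())
E
```

```text
pics
scene 494.25163916941295 494.25163916941295 330.52860615035047 244.94233885788682
[[ 0.7245  0.4072 -0.5561  1.2231]
 [ 0.6892 -0.4349  0.5795 -0.8205]
 [-0.0059 -0.8032 -0.5957  0.9205]
 [ 0.      0.      0.      1.    ]]
top 481.0420899728163 481.0420899728163 315.73879169506444 251.34464578820936
[[-0.0074 -0.9933  0.1151  0.3262]
 [-1.      0.0072 -0.0019 -0.0943]
 [ 0.0011 -0.1151 -0.9934  1.6671]
 [ 0.      0.      0.      1.    ]]
390.08253966550734 319.87570065603404 234.43747266213543 [[ 0.0005 -0.2889  0.9574 -0.1606]
 [ 1.      0.0005 -0.0004 -0.0004]
 [-0.0004  0.9574  0.2889 -0.0732]
 [ 0.      0.      0.      1.    ]] [0.17   0.6009 0.2135] [ 0.2154  1.5602 -0.2176] 0.15 0.08545018035581345 [ 0.8852 -0.1866 -0.5912]
```

View pics/scene0.png

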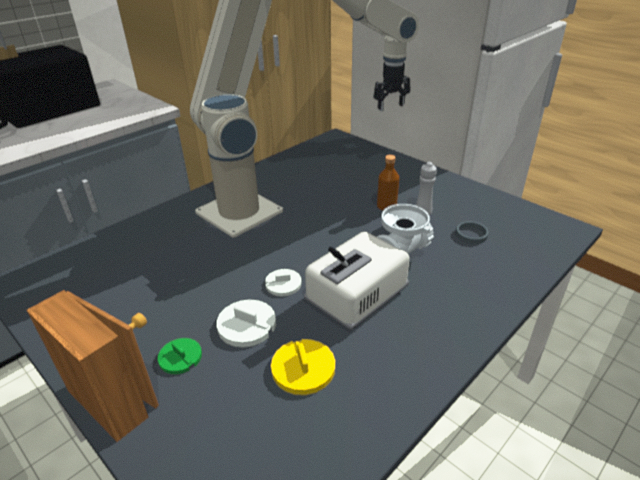

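View pics/top0.png

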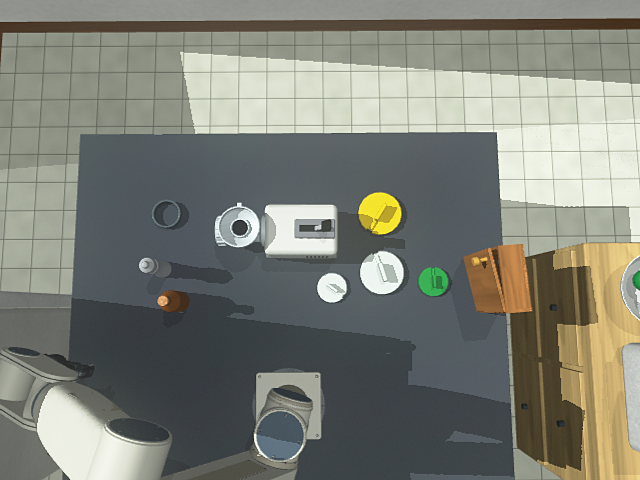

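View pics/wrist0.png

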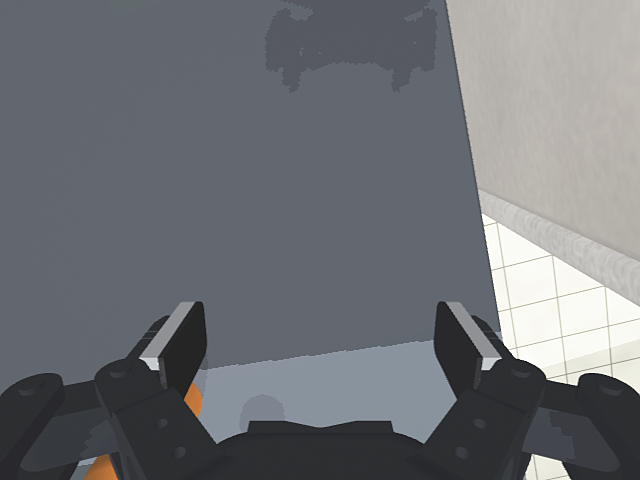

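The scene shows four covers. In the top view these are large white (381,272), small white (332,288), yellow (380,213) and green (434,281). By the description I want the large white one. The mincer housing is at (301,231) and the hopper at (240,227), with its key on the +x (upper) side. I'll check close crops.

Run:
```python
import cv2, numpy as np
t=cv2.imread("pics/top0.png");s=cv2.imread("pics/scene0.png")
a=cv2.resize(t[185:325,205:415],None,fx=3.8,fy=3.8,interpolation=cv2.INTER_CUBIC)
cv2.imwrite("pics/top_crop.png",a)
b=cv2.resize(s[190:360,200:440],None,fx=3.3,fy=3.3,interpolation=cv2.INTER_CUBIC)
cv2.imwrite("pics/scene_crop.png",b)
```

```text
(no output)
```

View pics/top_crop.png

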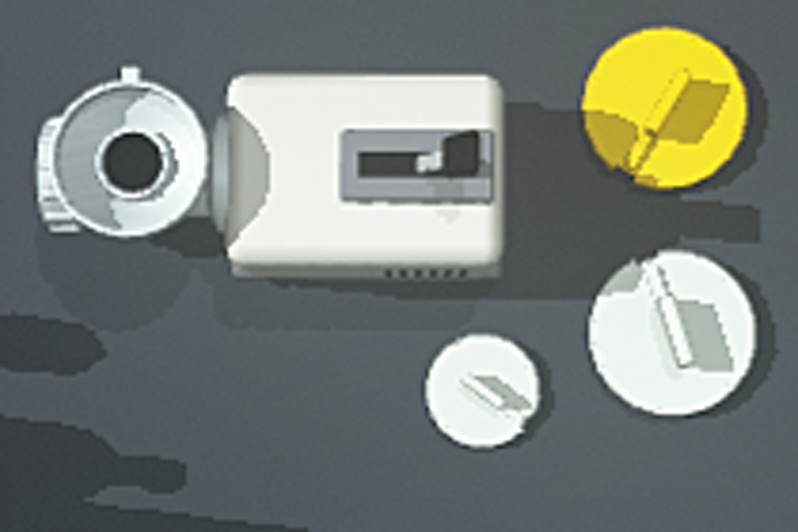

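View pics/scene_crop.png

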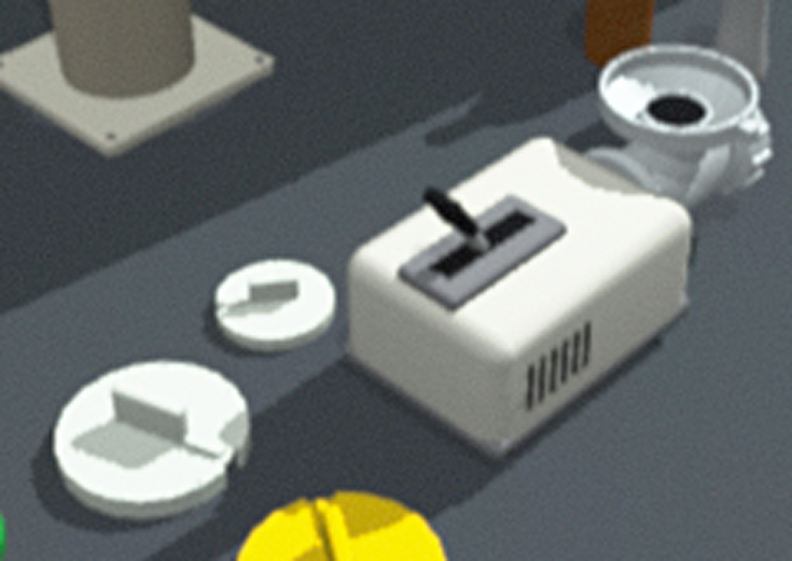

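The crop confirms the large white cover. Its bar runs nearly along the mincer's x, and its rib and notch are at the upper-left edge, pointing roughly world +x and about 19° towards +y. The lever leans to -y, which is reverse. Next I'll fit the mincer and cover poses from both fixed views.

```bash
cat > h.py <<'E'
import numpy as np, cv2
from scipy.optimize import least_squares
from scipy.spatial.transform import Rotation as R
np.set_printoptions(precision=4,suppress=True,linewidth=150)
CAM={"scene":(494.2516,330.5286,244.9423,np.array([[0.7245,0.4072,-0.5561,1.2231],[0.6892,-0.4349,0.5795,-0.8205],[-0.0059,-0.8032,-0.5957,0.9205],[0,0,0,1]])),
"top":(481.0421,315.7388,251.3446,np.array([[-0.0074,-0.9933,0.1151,0.3262],[-1,0.0072,-0.0019,-0.0943],[0.0011,-0.1151,-0.9934,1.6671],[0,0,0,1]]))}
MOUNT=np.array([[0.0005,-0.2889,0.9574,-0.1606],[1,0.0005,-0.0004,-0.0004],[-0.0004,0.9574,0.2889,-0.0732],[0,0,0,1]])
def wristcam(p,r,mount=MOUNT):
    T=np.eye(4);T[:3,:3]=R.from_rotvec(r).as_matrix();T[:3,3]=p
    return (390.0825,319.8757,234.4375,T@mount)
def proj(cam,P):
    f,cx,cy,T=cam
    P=np.atleast_2d(P);q=(P-T[:3,3])@T[:3,:3]
    return np.c_[cx+f*q[:,0]/q[:,2],cy+f*q[:,1]/q[:,2]]
def ray(cam,uv,z):
    f,cx,cy,T=cam
    uv=np.atleast_2d(uv);d=np.c_[(uv[:,0]-cx)/f,(uv[:,1]-cy)/f,np.ones(len(uv))]@T[:3,:3].T
    o=T[:3,3];return o+d*((z-o[2])/d[:,2])[:,None]
def pose2(x,y,yaw):
    c,s=np.cos(yaw),np.sin(yaw)
    return lambda P:np.atleast_2d(P)@np.array([[c,-s,0],[s,c,0],[0,0,1]]).T+[x,y,0]
def circ(r,z,c=(0,0),n=120):
    a=np.linspace(0,2*np.pi,n,endpoint=False);return np.c_[c[0]+r*np.cos(a),c[1]+r*np.sin(a),0*a+z]
def down(yawjaw):
    # tool x down, tool y (jaw) at world angle yawjaw
    x=np.array([0,0,-1.]);y=np.array([np.cos(yawjaw),np.sin(yawjaw),0]);z=np.cross(x,y)
    return R.from_matrix(np.c_[x,y,z]).as_rotvec()
E
python3 - <<'E'
from h import *
tp=np.array([[340,130],[492,130],[495,203],[340,203]])/3.8+[205,185]-.37
sc=np.array([[566,228],[453,306],[400,268],[513,196]])/3.3+[200,190]-.35
def plate(o): return np.array([[.031,.066+o,.142],[.031,-.066+o,.142],[-.031,-.066+o,.142],[-.031,.066+o,.142]])
te=np.array([55,210,80,238])/3.8+np.array([205,205,185,185])-.37
se=np.array([598,760,45,141])/3.3+np.array([200,200,190,190])-.35
ext=lambda uv:np.array([uv[:,0].min(),uv[:,0].max(),uv[:,1].min(),uv[:,1].max()])
C=circ(.0655,.17,(0,.195))
def res(v,which):
    f=pose2(*v[:3]);out=[]
    for n,pp,ee in(("top",tp,te),("scene",sc,se)):
        if n in which:
            out+=[(proj(CAM[n],f(plate(v[3])))-pp).ravel(),ext(proj(CAM[n],f(C)))-ee]
    return np.concatenate(out)
for w in (["top"],["scene"],["top","scene"]):
    s=least_squares(res,[.45,-.05,0,-.045],args=(w,));print(w,s.x,np.round(s.fun,1))
v=s.x
print("rim",pose2(*v[:3])([0,.195,.17]),"pivot",pose2(*v[:3])([0,-.045,.135]))
# cover: disc top circle r .0735 z .019
te=np.array([588,758,248,416])/3.8+np.array([205,205,185,185])-.37
se=np.array([54,249,361,np.nan])/3.3+np.array([200,200,190,190])-.35
for w in ("top","scene"):
    e=te if w=="top" else se
    def r2(c):
        r=ext(proj(CAM[w],circ(.0735,.019,c)))-e
        return r[:3] if w=="scene" else r
    q=least_squares(r2,[.35,-.3]);print(w,"cover",q.x,q.fun)
print("notch dir top",ray(CAM["top"],np.array([[646,258]])/3.8+[205,185],.019))
E
```

```text
['top'] [ 0.5777 -0.0525 -0.0128 -0.0407] [-0.3 -0.1  0.8  0.1 -0.  -0.  -0.5 -0.2 -0.4  0.4  0.4 -0.1]
['scene'] [ 0.5833 -0.053  -0.0105 -0.0432] [ 1.8 -0.5  0.3  0.4 -1.8  0.5 -0.3 -0.9  0.6 -0.5  1.6 -1.2]
['top', 'scene'] [ 0.5803 -0.052  -0.0117 -0.0421] [-0.  -0.9  1.  -0.7  0.2 -0.9 -0.2 -1.  -0.6  0.2 -0.3 -0.9  1.4 -1.3  0.  -0.5 -2.1 -0.4 -0.6 -1.7  0.  -1.1  1.1 -1.8]
rim [[0.5826 0.143  0.17  ]] pivot [[ 0.5798 -0.097   0.135 ]]
top cover [ 0.4445 -0.3235] [ 0.961  -0.9611  0.7435 -0.7187]
scene cover [ 0.4416 -0.3207] [ 0.4561 -0.461   0.0666]
notch dir top [[ 0.5103 -0.3017  0.019 ]]
```

Run:
```python
from rig import manip
from h import *
print(R.from_rotvec(manip.get_ee_rot()).as_matrix(), manip.get_joint_positions())
for nm,p,a in (("look",[.55,.03,.33],90),("look",[.55,.03,.33],-90),("lev",[.58,-.16,.21],90),("lev",[.58,-.16,.21],0),("lev",[.58,-.16,.21],180),("cov",[.44,-.32,.06],109),("place",[.58,.143,.19],89),("cov",[.44,-.32,.06],-71),("place",[.58,.143,.19],-91)):
    print(nm,a,manip.solve_ik(p,down(np.radians(a))))
```

```text
[[-0.0004  0.2724  0.9622]
 [-0.0011  0.9622 -0.2724]
 [-1.     -0.0012 -0.    ]] [ 1.276   0.4237  1.6305  0.      1.0886 -0.019 ]
look 90 [ 0.0329  0.1965  1.6725 -0.      1.2726 -1.5379]
look -90 [ 0.0329  0.1965  1.6725 -0.      1.2726  1.6037]
lev 90 [-0.2889  0.3939  1.6867  0.      1.061  -1.8597]
lev 0 [-0.2889  0.3939  1.6867 -0.      1.061  -0.2889]
lev 180 None
cov 109 None
place 89 [ 0.2218  0.4113  1.7119 -0.      1.0184 -1.3315]
cov -71 [-0.6507  0.5353  1.8978 -0.      0.7085  0.5885]
place -91 [0.2218 0.4113 1.7119 0.     1.0184 1.8101]
```

Run:
```python
from rig import manip
from h import *
t=manip.get_time()
manip.servo_line([.17,.60,.34],rate=.3);print(manip.get_time()-t)
manip.move_to([.61,.02,.345],down(-np.pi/2));print(manip.get_time()-t)
manip.command_gripper(0.0,20);print(manip.get_time()-t)
p,r=manip.get_position(),manip.get_ee_rot()
c=manip.camera("wrist");cv2.imwrite("pics/w1.png",c["image"][:,:,::-1]);np.savez("w1.npz",p=p,r=r,m=c["mount"])
print(p,r,manip.get_joint_positions())
F=[]
for i in range(10):
    F.append(manip.get_contact_force())
print(np.array(F).mean(0),np.array(F).std(0),manip.get_time()-t)
```

```text
0.5667
3.1417
3.9083
[0.61  0.02  0.345] [-2.2214  0.0001  2.2214] [ 0.0132  0.2833  1.5263 -0.      1.3321  1.5841]
[-1.0216 -0.1753 -0.2993] [0. 0. 0.] 3.9583
```

View pics/w1.png

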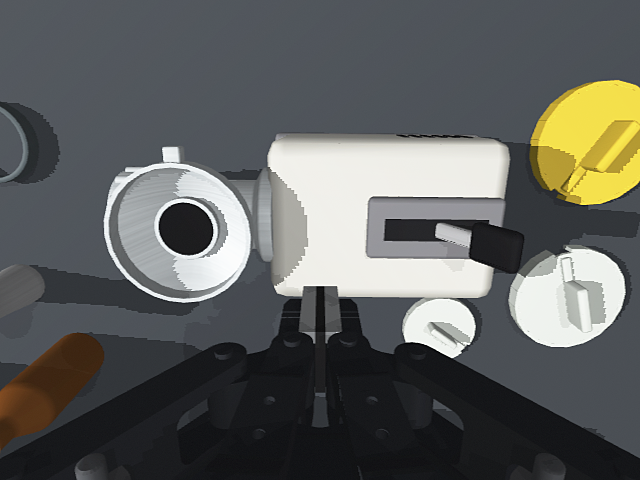

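The wrist picture shows the hopper (180,230) with its key at the top (173,155). The grey plate spans (368..507, 197..258), the lever head is at (497,247), and the large white cover is at (567,298). I'll zoom in to get sub-pixel features.

Run:
```python
import cv2
w=cv2.imread("pics/w1.png")
cv2.imwrite("pics/w1a.png",cv2.resize(w[140:310,95:285],None,fx=3.5,fy=3.5,interpolation=cv2.INTER_CUBIC))
cv2.imwrite("pics/w1b.png",cv2.resize(w[185:355,355:640],None,fx=2.8,fy=2.8,interpolation=cv2.INTER_CUBIC))
```

```text
(no output)
```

View pics/w1a.png

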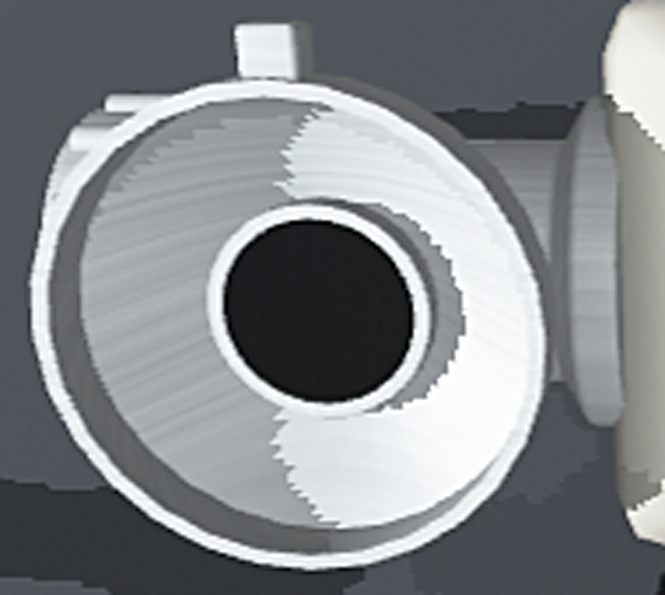

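View pics/w1b.png

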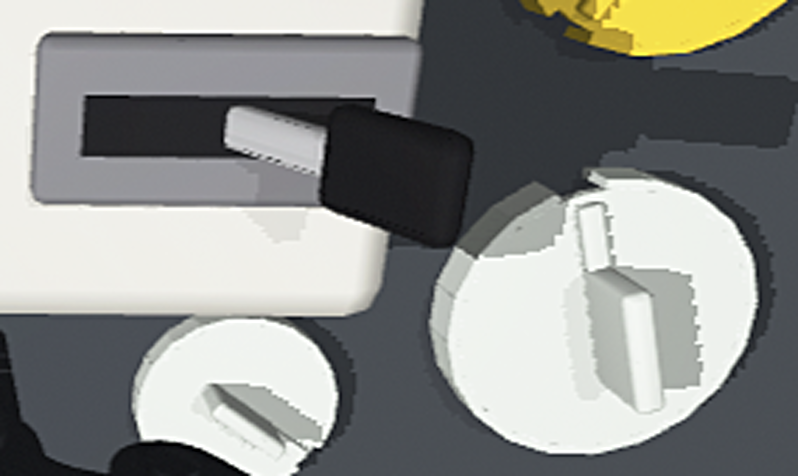

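```bash
cat > fit1.py <<'E'
from h import *
d=np.load("w1.npz");cam=wristcam(d["p"],d["r"],d["m"])
A=lambda q:np.array(q,float)/3.5+[95,140]-.36
B=lambda q:np.array(q,float)/2.8+[355,185]-.32
ext=lambda uv:np.array([uv[:,0].min(),uv[:,0].max(),uv[:,1].min(),uv[:,1].max()])
re=np.array([32,546,78,570])/3.5+np.array([95,95,140,140])-.36
key=A([[237,23],[296,25]]);pl=B([[38,33],[420,37],[33,205]])
C=circ(.0655,.17,(0,.195))
K=np.array([[.078,.1875+.015,.167],[.078,.1875,.167]])
def res(v,parts=False):
    f=pose2(*v[:3]);o=v[3]
    P=np.array([[.031,.066+o,.142],[.031,-.066+o,.142],[-.031,.066+o,.142]])
    return np.concatenate([ext(proj(cam,f(C)))-re,(proj(cam,f(K))-key).ravel(),(proj(cam,f(P))-pl).ravel()])
s=least_squares(res,[.58,-.05,-.012,-.045]);v=s.x
if __name__=="__main__":
    print(v,np.round(s.fun,1))
    f=pose2(*v[:3]);print("rim",f([0,.195,.17]),"pivot",f([0,-.045,.135]))
    # lever corners
    for a in (-.4,-.5,-.55,-.6):
        L=lambda x,t,l:[x,-.045+l*np.sin(a)+t*np.cos(a),.135+l*np.cos(a)-t*np.sin(a)]
        q=proj(cam,f([L(.018,.0065,.044),L(-.018,.0065,.044),L(.018,.0065,.09),L(-.018,.0065,.09),L(.018,-.0065,.09),L(-.018,-.0065,.09)]))
        print(a,((q-[355,185]+.32)*2.8).round().tolist())
    ce=B([[757,330],[600,455]])
    br=B([[640,290],[652,410]])
    def r2(c):
        f=pose2(c[0],c[1],c[2]);u=proj(cam,circ(.0735,.019,c[:2],n=360))
        b=proj(cam,f([[.032,0,.054],[-.032,0,.054]]))
        return np.r_[u[:,0].max()-ce[0,0],u[:,1].max()-ce[1,1],(b-br).ravel()]
    q=least_squares(r2,[.44,-.32,.3]);print("cover",q.x,q.fun.round(1))
    f=pose2(*q.x);print(((proj(cam,f([[.0735,0,.019],[.071,0.0105,.019],[.071,-.0105,.019],[-.0735,0,.019],[0,.0735,.019]]))-[355,185]+.32)*2.8).round().tolist())
E
python3 fit1.py
```

```text
[ 0.5802 -0.0483 -0.0065 -0.0434] [ 0.5  0.4  0.  -0.8 -0.9  0.4 -0.  -0.1 -0.7  0.3  2.2 -0.2 -1.6  0.5]
rim [[0.5815 0.1467 0.17  ]] pivot [[ 0.5799 -0.0933  0.135 ]]
-0.4 [[302.0, 100.0], [289.0, 209.0], [422.0, 140.0], [404.0, 262.0], [457.0, 135.0], [438.0, 255.0]]
-0.5 [[314.0, 99.0], [301.0, 207.0], [447.0, 136.0], [428.0, 257.0], [477.0, 130.0], [457.0, 249.0]]
-0.55 [[320.0, 98.0], [307.0, 207.0], [458.0, 134.0], [439.0, 255.0], [486.0, 128.0], [466.0, 246.0]]
-0.6 [[325.0, 97.0], [312.0, 206.0], [469.0, 132.0], [449.0, 252.0], [493.0, 125.0], [473.0, 242.0]]
cover [ 0.4452 -0.3228  0.2806] [-0.9 -1.6  0.4  0.6  0.5  0.8]
[[585.0, 183.0], [563.0, 193.0], [608.0, 182.0], [615.0, 445.0], [450.0, 356.0]]
```

The mincer fit agrees across views to about 3 mm. The pivot is near (.580,-.093), and the lever is at about -0.5 rad. I'll push with the shut fingers from the -y side in small steps, watching the force. First I'll get into position and check the sensor noise.

Run:
```python
from rig import manip
from h import *
t=manip.get_time()
manip.move_to([.58,-.18,.33],down(0));print(manip.get_time()-t)
manip.servo_line([.58,-.18,.222],rate=.2);print(manip.get_time()-t)
F=[]
for i in range(10):
    manip.hold(.02);F.append(manip.get_contact_force())
F=np.array(F);print(F.round(2)[:,1],F.mean(0),manip.get_time()-t)
manip.servo_line([.58,-.178,.222],rate=.03);print(manip.get_time()-t)
p,r=manip.get_position(),manip.get_ee_rot()
c=manip.camera("wrist");cv2.imwrite("pics/w2.png",c["image"][:,:,::-1])
print(p,manip.get_time())
```

```text
1.6667000000000005
2.3584000000000005
[-0.57  0.44 -0.15 -0.19 -0.75 -0.26  0.19 -0.37  0.05 -0.21] [ 0.114  -0.1819  0.3395] 2.5250000000000004
2.7750000000000004
[ 0.5802 -0.1779  0.2226] 6.9333
```

View pics/w2.png

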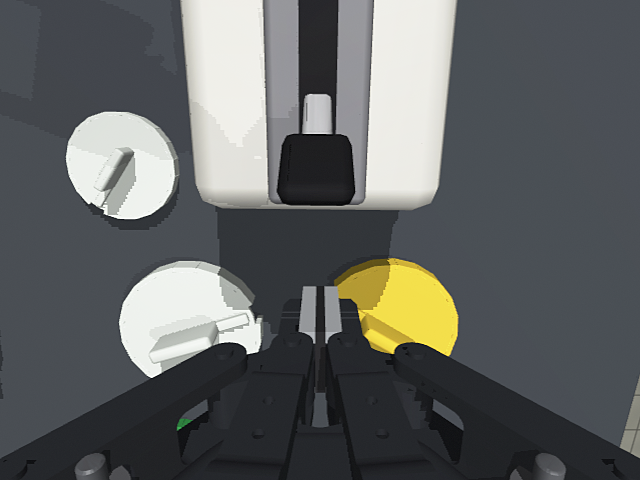

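```bash
cat > push.py <<'E'
from rig import manip
from h import *
import sys
def rd(n=5):
    F=[]
    for i in range(n):
        manip.hold(.009);F.append(manip.get_contact_force())
    return np.mean(F,0)
def push(y0,y1,step,f0,lim,x=.5802,z=.222,tmax=20):
    t=manip.get_time();y=y0;log=[]
    while y<y1 and manip.get_time()-t<tmax:
        y=min(y+step,y1);manip.servo_line([x,y,z],rate=.02)
        F=rd()-f0;f=-F[1];log.append((round(y*1e3,1),round(f,2)))
        if f>2.6: step=.0005
        if f>lim: break
    return log
E
python3 - <<'E'
from push import *
t=manip.get_time()
f0=rd(20)
manip.servo_line([.5802,-.158,.222],rate=.08)
print((rd()-f0).round(2))
manip.servo_line([.5802,-.140,.222],rate=.04)
print((rd()-f0).round(2))
np.save("f0.npy",f0)
print(push(-.140,-.125,.001,f0,4.2), manip.get_time()-t,manip.get_time(),manip.get_position())
c=manip.camera("wrist");cv2.imwrite("pics/w3.png",c["image"][:,:,::-1])
E
```

```text
[-0.15 -0.4  -0.04]
[-0.13 -0.32 -0.15]
[(-139.0, np.float64(-0.04)), (-138.0, np.float64(0.14)), (-137.0, np.float64(-0.05)), (-136.0, np.float64(-0.15)), (-135.0, np.float64(0.01)), (-134.0, np.float64(-0.05)), (-133.0, np.float64(0.18)), (-132.0, np.float64(0.06)), (-131.0, np.float64(0.12)), (-130.0, np.float64(0.05)), (-129.0, np.float64(0.38)), (-128.0, np.float64(0.15)), (-127.0, np.float64(0.14)), (-126.0, np.float64(-0.12)), (-125.0, np.float64(0.08))] 5.624999999999999 12.5583 [ 0.5802 -0.125   0.222 ]
```

View pics/w3.png

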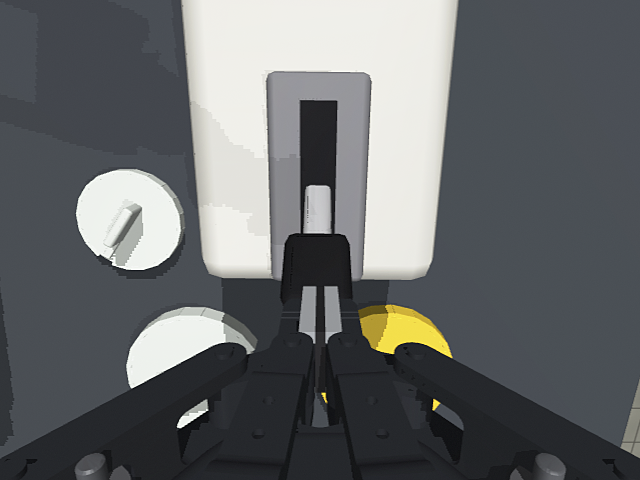

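Run:
```python
from push import *
from fit1 import v
f=pose2(*v[:3])
for p in ([.5802,-.1779,.2226],[.5802,-.125,.222]):
    cam=wristcam(p,down(0))
    for a in (-.3,-.4,-.5,-.6):
        L=lambda x,t,l:[x,-.045+l*np.sin(a)+t*np.cos(a),.135+l*np.cos(a)-t*np.sin(a)]
        q=proj(cam,f([L(.018,.0065,.044),L(-.018,.0065,.044),L(.018,.0065,.09),L(-.018,.0065,.09)]));print(a,q.round(0).tolist())
    print(proj(cam,[[p[0],p[1]+.011,.2],[p[0],p[1]-.011,.2]]))
```

```text
-0.3 [[356.0, 107.0], [284.0, 107.0], [365.0, 140.0], [275.0, 140.0]]
-0.4 [[356.0, 116.0], [284.0, 116.0], [363.0, 162.0], [276.0, 161.0]]
-0.5 [[355.0, 125.0], [285.0, 125.0], [362.0, 181.0], [278.0, 180.0]]
-0.6 [[355.0, 133.0], [285.0, 133.0], [360.0, 197.0], [279.0, 197.0]]
[[320.8172 247.8003]
 [320.7701 288.5136]]
-0.3 [[354.0, 211.0], [287.0, 211.0], [361.0, 265.0], [279.0, 264.0]]
-0.4 [[353.0, 219.0], [287.0, 218.0], [360.0, 281.0], [280.0, 280.0]]
-0.5 [[353.0, 225.0], [287.0, 225.0], [358.0, 294.0], [281.0, 294.0]]
-0.6 [[352.0, 232.0], [288.0, 231.0], [357.0, 306.0], [282.0, 305.0]]
[[320.8194 248.1909]
 [320.7721 289.0092]]
```

The wrist picture still shows the lever's head at about -0.6 rad, so the fingers seem to be passing over it without contact. I'll check with the scene camera.

Run:
```python
from push import *
c=manip.camera("scene")["image"][:,:,::-1];p=manip.get_position();print(p,manip.get_width(),R.from_rotvec(manip.get_ee_rot()).as_matrix(),(rd()-np.load("f0.npy")))
q=proj(CAM["scene"],[p,p-[0,0,.022],p+[0,.011,-.022],p-[0,.011,.022]]);print(q)
a=c[190:320,280:430].copy()
a=cv2.resize(a,None,fx=4.5,fy=4.5,interpolation=cv2.INTER_CUBIC)
for u in q: cv2.circle(a,tuple(int(k) for k in (u-[280,190])*4.5),3,(0,0,255),-1)
cv2.imwrite("pics/s4.png",a)
```

```text
[ 0.5802 -0.125   0.222 ] 1.7759519970216133e-05 [[ 0.  1.  0.]
 [ 0.  0. -1.]
 [-1.  0. -0.]] [-0.4033 -0.1666 -0.3923]
[[337.9606 243.5805]
 [337.9326 250.9362]
 [341.0258 248.9275]
 [334.8061 252.9665]]
```

View pics/s4.png

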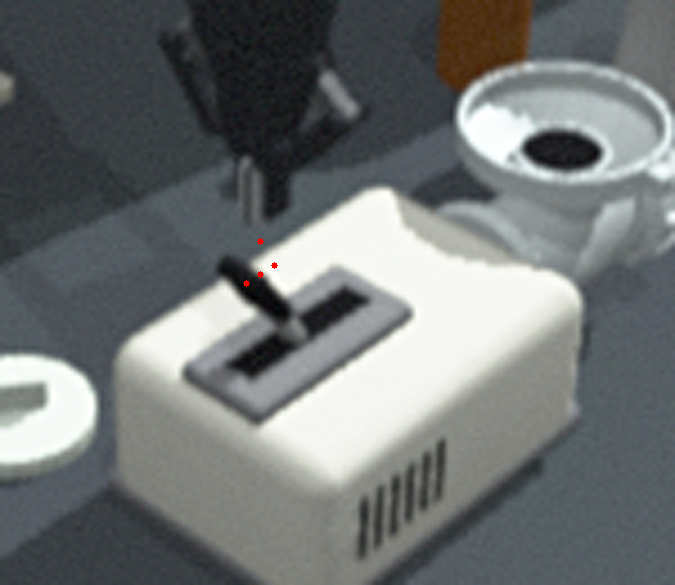

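The fingers are visibly short of where the stated tip should be. In the scene view the tip is at crop (258,220), above even the TCP point at (260,240). In the wrist view the tip is at row 287, and its 74 px width implies a depth of about 0.15 m. So the tips are about 20–24 mm behind the reported TCP, not ahead of it, and the clean pass over the lever agrees. I'll back off and lower to TCP z = .172. That clears the plate under either reading.

```bash
python3 - <<'E'
from push import *
t=manip.get_time()
manip.servo_line([.5802,-.178,.222],rate=.15)
manip.servo_line([.5802,-.178,.172],rate=.12)
f0=rd(15);np.save("f0.npy",f0)
c=manip.camera("wrist");cv2.imwrite("pics/w5.png",c["image"][:,:,::-1])
y=-.178
for y in (-.166,-.160,-.155,-.150,-.145,-.140):
    manip.servo_line([.5802,y,.172],rate=.04);F=rd()-f0;print(y,F.round(2))
    if -F[1]>4: break
c=manip.camera("wrist");cv2.imwrite("pics/w6.png",c["image"][:,:,::-1])
print(manip.get_time()-t,manip.get_time())
E
python3 -c "
import cv2,numpy as np
a=cv2.imread('pics/w5.png')[60:400,150:490];b=cv2.imread('pics/w6.png')[60:400,150:490];cv2.imwrite('pics/w56.png',np.hstack([a,b]))"
```

```text
-0.166 [-0.17  0.18 -0.24]
-0.16 [ 0.07  0.09 -0.44]
-0.155 [-0.29  0.49 -0.48]
-0.15 [-0.09 -0.02 -0.27]
-0.145 [-0.06  0.4  -0.04]
-0.14 [-0.1  -0.08 -0.35]
3.3917 16.0917
```

View pics/w56.png

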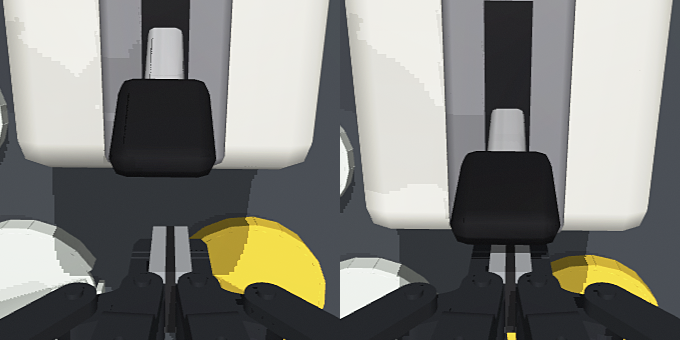

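Run:
```python
from push import *
from fit1 import v
f=pose2(*v[:3])
for p in ([.5802,-.178,.172],[.5802,-.14,.172]):
    cam=wristcam(p,down(0))
    for a in (-.3,-.4,-.5,-.6):
        L=lambda x,t,l:[x,-.045+l*np.sin(a)+t*np.cos(a),.135+l*np.cos(a)-t*np.sin(a)]
        q=proj(cam,f([L(0,.0065,.044),L(0,.0065,.09),L(0,-.0065,.09)]));print(a,q[:,1].round(0)-60, "w",(proj(cam,f([L(.018,.0065,.09)]))-proj(cam,f([L(-.018,.0065,.09)])))[0,0])
c=manip.camera("scene")["image"][:,:,::-1];p=manip.get_position()
q=proj(CAM["scene"],[p,p-[0,0,.022],p+[0.0145,-.011,-.022],p+[0.0145,-.011,.022],p+[0.0145,.011,.022]])
a=cv2.resize(c[190:320,280:430],None,fx=4.5,fy=4.5,interpolation=cv2.INTER_CUBIC)
for u in q: cv2.circle(a,tuple(int(k) for k in (u-[280,190])*4.5),2,(0,0,255),-1)
cv2.imwrite("pics/s7.png",a)
```

```text
-0.3 [ 44.  90. 132.] w 130.51892789135172
-0.4 [ 56. 120. 156.] w 124.86167924394641
-0.5 [ 67. 146. 176.] w 118.93122108221417
-0.6 [ 78. 168. 192.] w 112.920219094132
-0.3 [143. 218. 249.] w 118.43431747298428
-0.4 [153. 240. 266.] w 113.75739890191107
-0.5 [163. 259. 279.] w 108.81397860521258
-0.6 [171. 273. 288.] w 103.76043794563572
```

View pics/s7.png

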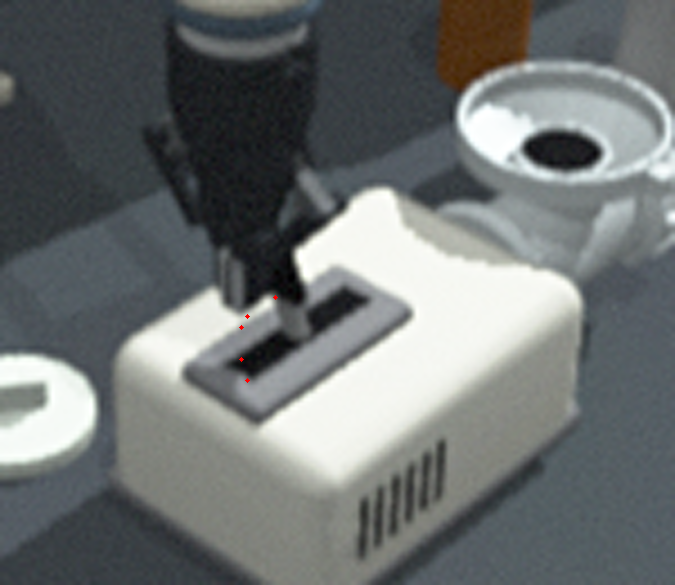

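The lever is now about -0.4 rad (head rows 152–243 against the prediction) and it is moving with the push. I'll continue in small steps, watching the force.

Run:
```python
from push import *
f0=np.load("f0.npy");t=manip.get_time()
manip.servo_line([.5802,-.130,.172],rate=.04);print((rd()-f0).round(2))
print([(float(a),float(b)) for a,b in push(-.130,-.104,.0012,f0,4.0,z=.172,tmax=9)], manip.get_time()-t,manip.get_time())
c=manip.camera("wrist");cv2.imwrite("pics/w8.png",c["image"][:,:,::-1])
```

```text
[-0.   -0.17 -0.24]
[(-128.8, 0.77), (-127.6, 1.08), (-126.4, 0.59), (-125.2, -0.03), (-124.0, -0.36), (-122.8, -0.28), (-121.6, 0.16), (-120.4, 0.11), (-119.2, 0.05), (-118.0, -0.12), (-116.8, -0.29), (-115.6, -0.43), (-114.4, 0.59), (-113.2, 3.96), (-112.7, 5.22)] 4.816600000000001 20.9583
```

View pics/w8.png

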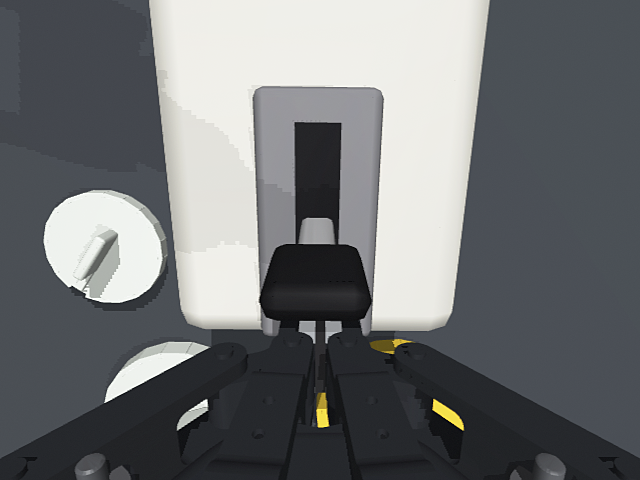

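The force showed the notch clearly. It rose to about 1 N, dropped to zero over about 10 mm as the lever ran ahead, then stood firm at 4 to 5.2 N. I'll back away, look, and check the lever stays put. Then I'll go to a view over the cover.

Run:
```python
from push import *
from fit1 import v
f=pose2(*v[:3]);t=manip.get_time()
manip.servo_line([.5802,-.145,.172],rate=.1)
p=manip.get_position()
c=manip.camera("wrist");cv2.imwrite("pics/w9.png",c["image"][:,:,::-1])
print(manip.get_time()-t,(rd()-np.load("f0.npy")).round(2))
for p,n in ((np.array([.5802,-.1127,.172]),"before"),(p,"after")):
    cam=wristcam(p,down(0))
    for a in (-.2,-.1,0,.1,.2):
        L=lambda x,t,l:[x,-.045+l*np.sin(a)+t*np.cos(a),.135+l*np.cos(a)-t*np.sin(a)]
        print(n,a,proj(cam,f([L(0,.0065,.044),L(0,.0065,.09),L(0,-.0065,.09)]))[:,1].round(0))
manip.servo_line([.5802,-.17,.26],rate=.25)
manip.move_to([.50,-.30,.27],down(-1.29))
manip.command_gripper(.085,20)
p,r=manip.get_position(),manip.get_ee_rot()
c=manip.camera("wrist");cv2.imwrite("pics/w10.png",c["image"][:,:,::-1]);np.savez("w10.npz",p=p,r=r,m=c["mount"])
print(p,manip.get_time())
```

```text
0.5250000000000021 [-0.52  0.18 -0.08]
before -0.2 [257. 334. 364.]
before -0.1 [247. 309. 344.]
before 0 [237. 282. 321.]
before 0.1 [226. 252. 294.]
before 0.2 [215. 222. 266.]
after -0.2 [179. 235. 272.]
after -0.1 [168. 205. 247.]
after 0 [156. 172. 218.]
after 0.1 [144. 139. 187.]
after 0.2 [133. 104. 154.]
[ 0.5  -0.3   0.27] 23.9
```

View pics/w9.png

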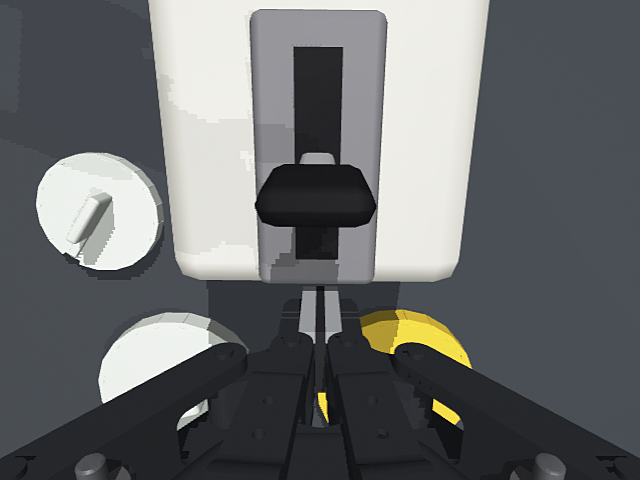

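View pics/w10.png

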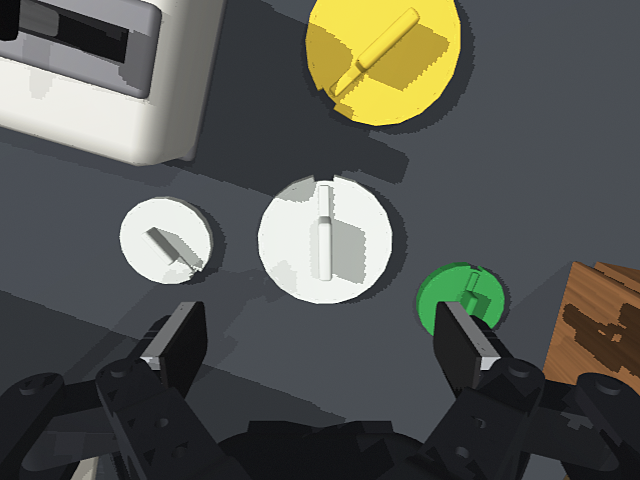

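The lever now stands by itself at about -0.05 rad and stayed there when released. In the last picture the large white cover is at (325,240), its bar nearly vertical at column 324 and its notch at the top (323,182). Now a precise fit.

Run:
```python
from h import *
w=cv2.imread("pics/w10.png")
cv2.imwrite("pics/w10a.png",cv2.resize(w[165:315,245:405],None,fx=4.5,fy=4.5,interpolation=cv2.INTER_CUBIC))
```

```text
(no output)
```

View pics/w10a.png

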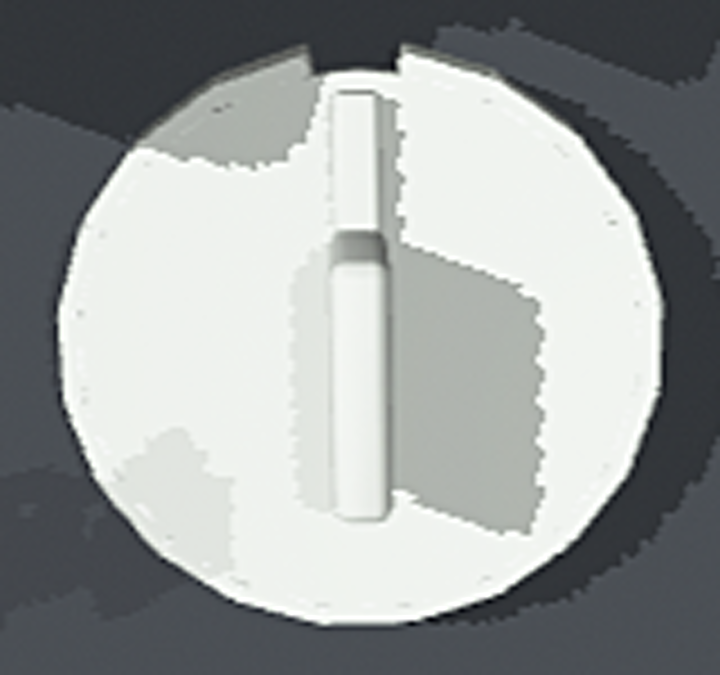

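```bash
cat > fit2.py <<'E'
from h import *
d=np.load("w10.npz");cam=wristcam(d["p"],d["r"],d["m"])
A=lambda q:np.array(q,float)/4.5+[245,165]-.39
ce=A([[60,60],[662,626]]);bar=A([[359.5,260],[362,520]]);no=A([[308,48],[402,45]])
def r2(c):
    f=pose2(*c);u=proj(cam,circ(.0735,.019,c[:2],n=360))
    b=proj(cam,f([[.032,0,.054],[-.032,0,.054]]))
    n=proj(cam,f([[.0727,.0105,.019],[.0727,-.0105,.019]]))
    return np.r_[u[:,0].min()-ce[0,0],u[:,0].max()-ce[1,0],u[:,1].max()-ce[1,1],(b-bar).ravel(),(n-no).ravel()]
q=least_squares(r2,[.44,-.32,.28]);cov=q.x
if __name__=="__main__": print("cover",q.x,q.fun.round(1))
E
python3 fit2.py
```

```text
cover [ 0.4452 -0.3221  0.2992] [ 0.2 -0.8 -2.1  0.  -0.7  0.4  0.7  0.6  0.7 -0.4  1. ]
```

Run:
```python
from push import *
from fit2 import cov
t=manip.get_time();o=down(cov[2]-np.pi/2)
x,y=cov[:2]
manip.command_gripper(.05,30);print("grip",manip.get_time()-t)
manip.move_to([x,y,.13],o);print(manip.get_time()-t)
f0=rd(8)
manip.servo_line([x,y,.05],rate=.15);print((rd()-f0).round(2),manip.get_time()-t)
p=manip.get_position()
c=manip.camera("wrist");cv2.imwrite("pics/w11.png",c["image"][:,:,::-1])
c=manip.camera("scene");cv2.imwrite("pics/s11.png",cv2.resize(c["image"][230:380,170:330,::-1],None,fx=4,fy=4,interpolation=cv2.INTER_CUBIC))
print(p,manip.get_time())
```

```text
grip 0.44170000000000087
1.1000000000000014
[-0.33 -0.06 -0.41] 1.8917000000000002
[ 0.4462 -0.3227  0.0511] 25.8917
```

View pics/w11.png

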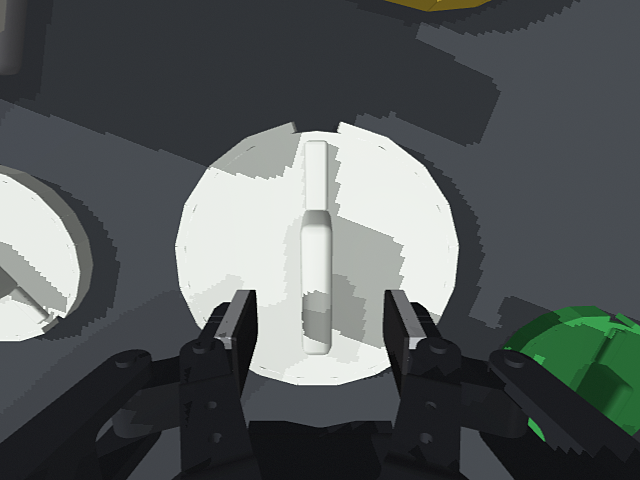

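View pics/s11.png

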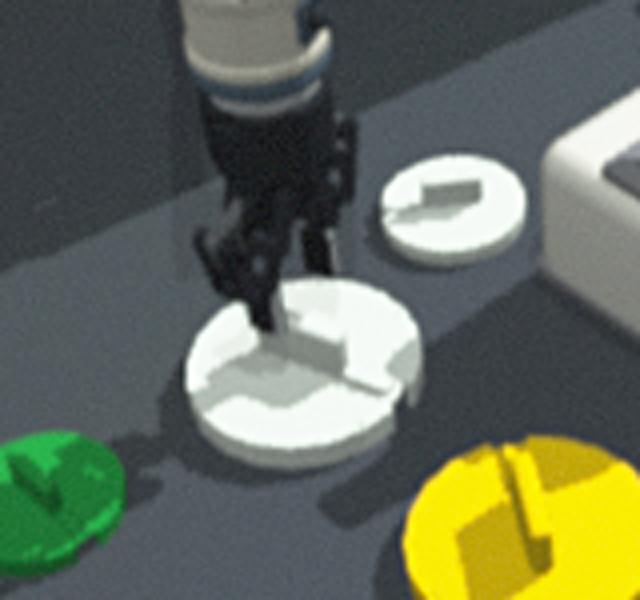

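The fingers straddle the bar evenly: the pads are at columns 257 and 384 and the bar is at 317. The tip is clearly well above the disc at TCP z = .051, which confirms the offset. I'll lower under force guard and grip.

Run:
```python
from push import *
from fit2 import cov
t=manip.get_time()
x,y=cov[:2]
f0=rd(8);ok=True
for z in (.03,.018,.009):
    manip.servo_line([x,y,z],rate=.08);F=rd()-f0;print(z,F.round(2))
    if F[2]>4: ok=False;print("touch");break
if ok:
    manip.command_gripper(0.0,35);print("w",manip.get_width(),(rd()-f0).round(2))
p,r=manip.get_position(),manip.get_ee_rot()
c=manip.camera("wrist");cv2.imwrite("pics/w12.png",c["image"][:,:,::-1])
c=manip.camera("scene");cv2.imwrite("pics/s12.png",cv2.resize(c["image"][230:380,170:330,::-1],None,fx=4,fy=4,interpolation=cv2.INTER_CUBIC))
print(p,manip.get_time())
```

```text
0.03 [ 0.43 -0.43  0.17]
0.018 [-0.04 -0.4  -0.02]
0.009 [ 0.11 -0.35 -0.09]
w 0.012909391824622788 [-0.36  0.14  2.31]
[ 0.4455 -0.3223  0.0093] 27.6
```

View pics/w12.png

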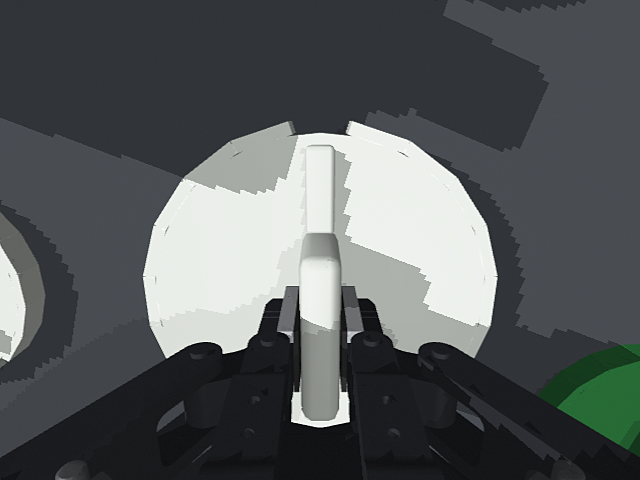

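View pics/s12.png

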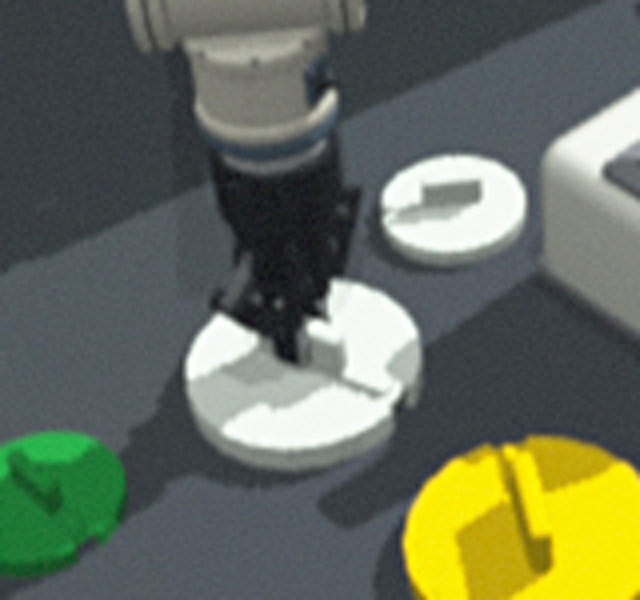

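The bar is gripped (width 12.9 mm, centred at column 320), with the notch pointing away at the top (322,127). I'll lift, then look at the hopper from high up with the hopper centred in view and the cover in hand, so that both are measured with the same camera.

Run:
```python
from push import *
t=manip.get_time()
p=manip.get_position()
manip.servo_line([p[0],p[1],.12],rate=.15);print("w",manip.get_width(),rd().round(2))
for X,Z in ((.468,.50),(.468,.46)):
    q=manip.solve_ik([X,.147,Z],down(-np.pi/2-.0065));print(q)
    if q is not None: break
manip.move_to([X,.147,Z],down(-np.pi/2-.0065))
manip.hold(.1)
p,r=manip.get_position(),manip.get_ee_rot()
c=manip.camera("wrist");cv2.imwrite("pics/w13.png",c["image"][:,:,::-1]);np.savez("w13.npz",p=p,r=r,m=c["mount"])
print(p,manip.get_time(),manip.get_width())
```

```text
w 0.01342290441422449 [-0.26  0.03 -2.25]
[0.2801 0.0048 1.5246 0.     1.6121 1.8574]
[0.4682 0.1465 0.4993] 30.85 0.013431368418157529
```

View pics/w13.png

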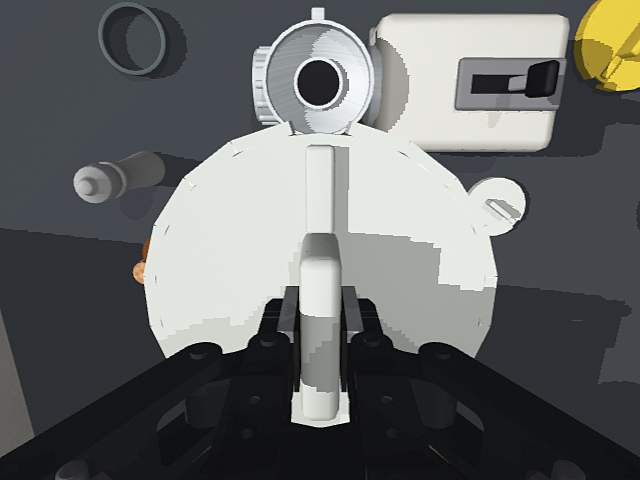

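Run:
```python
from h import *
w=cv2.imread("pics/w13.png")
cv2.imwrite("pics/w13a.png",cv2.resize(w[0:150,240:400],None,fx=4.5,fy=4.5,interpolation=cv2.INTER_CUBIC))
cv2.imwrite("pics/w13b.png",cv2.resize(w[40:125,440:580],None,fx=5,fy=5,interpolation=cv2.INTER_CUBIC))
```

```text
(no output)
```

View pics/w13a.png

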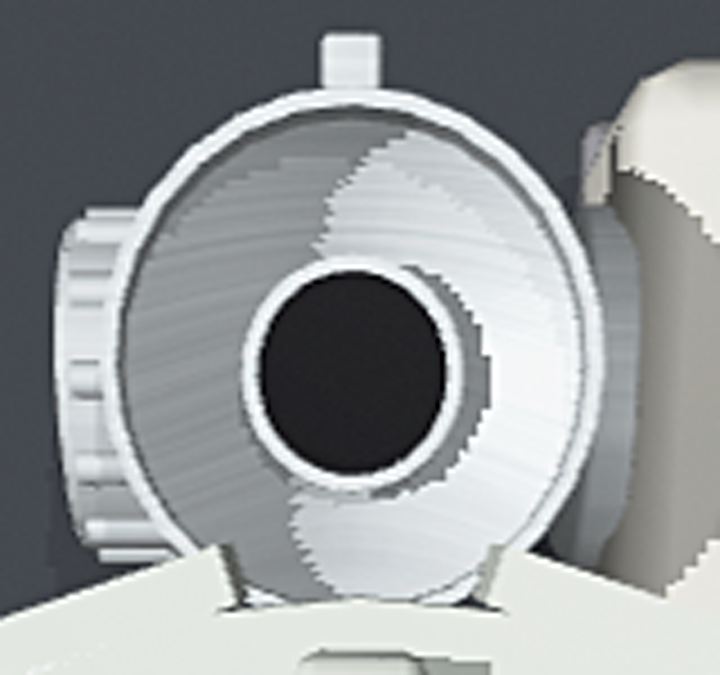

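View pics/w13b.png

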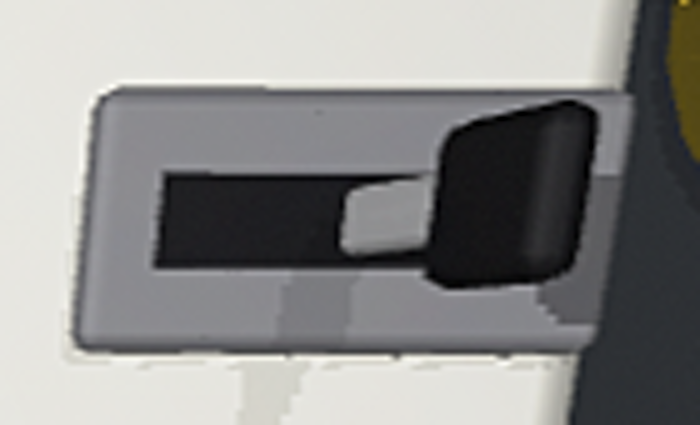

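```bash
cat > fit3.py <<'E'
from h import *
d=np.load("w13.npz");cam=wristcam(d["p"],d["r"],d["m"]);tc=(390.0825,319.8757,234.4375,d["m"])
A=lambda q:np.array(q,float)/4.5+[240,0]-.39
rl,rr,rt=A([104,0])[0],A([604,0])[0],A([0,86])[1]
key=A([[322,34],[381,34]]);K=np.array([[.078,.2025,.167],[.078,.1875,.167]])
Rw=A([[323,91],[382,91]]) # key root at rim
C=circ(.0655,.17,(0,.195),n=720)
def res(v):
    f=pose2(*v);u=proj(cam,f(C))
    return np.r_[u[:,0].min()-rl,u[:,0].max()-rr,u[:,1].min()-rt,(proj(cam,f(K))-key).ravel()]
s=least_squares(res,[.58,-.05,-.01]);v3=s.x;f=pose2(*v3);rim=f([0,.195,.17])[0]
no=A([[222,547],[497,547]]);ext=(145,497)
def cov2tool(P,c):
    P=np.atleast_2d(P);co,si=np.cos(c[2]),np.sin(c[2]);X=P[:,0]*co-P[:,1]*si;Y=P[:,0]*si+P[:,1]*co
    return np.c_[c[3]-P[:,2],-(Y+c[1]),-(X+c[0])]
def r2(c):
    u=proj(tc,cov2tool(circ(.0735,.019,n=720),c))
    b=proj(tc,cov2tool([[.032,.007,.054],[.032,-.007,.054],[-.032,0.007,.054],[-.032,-.007,.054]],c))
    return np.r_[u[:,0].min()-ext[0],u[:,0].max()-ext[1],(proj(tc,cov2tool([[.0727,.0105,.019],[.0727,-.0105,.019]],c))-no).ravel(),
      b[0]-[301,262],b[1]-[340,262],b[2:,1]-420]
q=least_squares(r2,[0,0,0,.009]);cv=q.x
if __name__=="__main__":
    print("mincer",v3,"rim",rim,s.fun.round(2));print("cover in tool X,Y,yaw,u0",cv,q.fun.round(1))
    for a in (-.2,-.1,-.05,0,.1):
        L=lambda x,t,l:[x,-.045+l*np.sin(a)+t*np.cos(a),.135+l*np.cos(a)-t*np.sin(a)]
        print(a,((proj(cam,f([L(.018,.0065,.044),L(-.018,.0065,.044),L(.018,.0065,.09),L(.018,-.0065,.09),L(-.018,-.0065,.09)]))-[440,40])*5).round().tolist())
E
python3 fit3.py
```

```text
mincer [ 0.5813 -0.0484 -0.0001] rim [0.5813 0.1466 0.17  ] [-0.36  0.35  0.18 -0.12 -0.02  0.13 -0.13]
cover in tool X,Y,yaw,u0 [-0.001  -0.0011  0.0083  0.0095] [ 2.1 -2.3  2.4  1.8 -2.3  1.3 -2.6 -3.9  2.6 -4.2  3.3  3.1]
-0.2 [[458.0, 110.0], [435.0, 278.0], [617.0, 81.0], [671.0, 82.0], [640.0, 267.0]]
-0.1 [[438.0, 110.0], [416.0, 279.0], [575.0, 81.0], [635.0, 81.0], [604.0, 267.0]]
-0.05 [[428.0, 111.0], [406.0, 279.0], [553.0, 81.0], [615.0, 81.0], [585.0, 267.0]]
0 [[418.0, 111.0], [396.0, 279.0], [531.0, 81.0], [594.0, 81.0], [565.0, 267.0]]
0.1 [[397.0, 111.0], [375.0, 279.0], [484.0, 82.0], [551.0, 81.0], [522.0, 268.0]]
```

Both wrist fits put the rim at (.581,.147), and the cover sits centred in the hand to within about 1 mm. I'll move over the hopper and lower with force checks. The seated height should be about TCP z = .165, with the skirt reaching the rim at about .1795 and the key at about .1765.

```bash
cat > lower.py <<'E'
from push import *
def lower(x,y,zs,f0,lim=4.):
    for z in zs:
        manip.servo_line([x,y,z],rate=.04);F=rd(6)-f0
        print(round(z,4),F.round(2),manip.get_position().round(4)[2])
        if F[2]>lim or np.hypot(F[0],F[1])>5: return z,F
    return None,F
E
python3 - <<'E'
from lower import *
t=manip.get_time();X,Y=.5823,.1471;o=down(-np.pi/2-.008)
manip.move_to([X,Y,.26],o);print(manip.get_time()-t)
manip.servo_line([X,Y,.19],rate=.12)
manip.hold(.15);f0=rd(15);np.save("f0c.npy",f0);print(f0,manip.get_position())
print(lower(X,Y,[.184,.181,.179,.177,.175,.173,.171,.169,.1675,.166,.165,.164,.163],f0),manip.get_torque(),manip.get_width(),manip.get_time())
c=manip.camera("scene");cv2.imwrite("pics/s14.png",cv2.resize(c["image"][150:290,330:480,::-1],None,fx=4,fy=4,interpolation=cv2.INTER_CUBIC))
c=manip.camera("wrist");cv2.imwrite("pics/w14.png",c["image"][:,:,::-1])
E
```

```text
1.033299999999997
[-0.0902 -0.0936 -1.9918] [0.5827 0.1472 0.1908]
0.184 [ 0.18  0.26 -0.12] 0.1837
0.181 [0.39 0.27 0.04] 0.1809
0.179 [-0.15  0.15  0.05] 0.179
0.177 [ 0.29 -0.27  0.26] 0.1769
0.175 [ 0.02 -0.37 -0.12] 0.1749
0.173 [-0.06 -0.05  0.28] 0.1729
0.171 [0.26 0.37 0.06] 0.1709
0.169 [ 0.31  0.07 -0.19] 0.1689
0.1675 [-0.28  0.15 -0.29] 0.1674
0.166 [0.09 0.04 0.07] 0.166
0.165 [ 0.11 -0.25  2.5 ] 0.1653
0.164 [-3.16 -0.4  11.03] 0.1653
(0.164, array([-3.1623, -0.3953, 11.03  ])) [-0.1567  0.5438  0.0222] 0.013564034688740893 36.5417
```

View pics/s14.png

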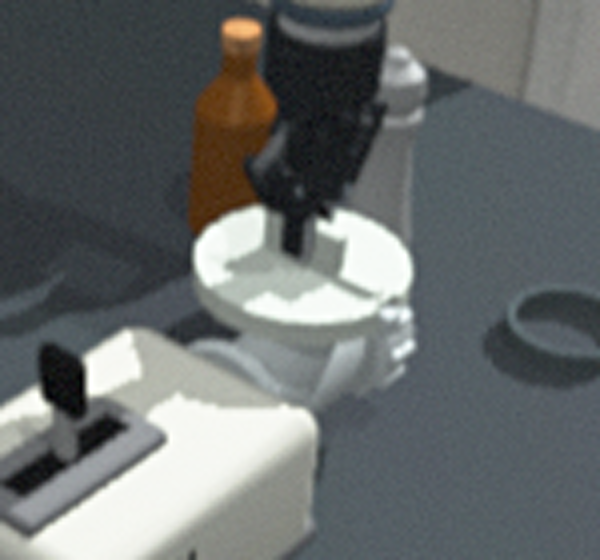

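View pics/w14.png

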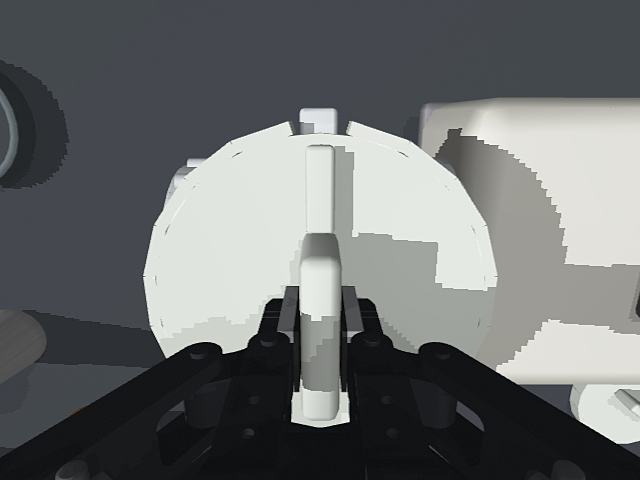

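The cover went down freely and landed at exactly the predicted height (.1653). The wrist view shows the key (300–338) centred in the notch (289–350). I'll ease the load, release, rise and check.

Run:
```python
from lower import *
X,Y=.5823,.1471;f0=np.load("f0c.npy")
manip.servo_line([X,Y,.1652],rate=.04);print((rd()-f0).round(2))
manip.command_gripper(.045,20);print((rd()-f0).round(2),manip.get_width())
manip.servo_line([X,Y,.26],rate=.12)
manip.servo_line([X-.08,Y,.36],rate=.2)
manip.hold(.1)
p,r=manip.get_position(),manip.get_ee_rot()
c=manip.camera("wrist");cv2.imwrite("pics/w15.png",c["image"][:,:,::-1]);np.savez("w15.npz",p=p,r=r,m=c["mount"])
c=manip.camera("scene");cv2.imwrite("pics/s15.png",c["image"][:,:,::-1])
s=c["image"][150:300,290:490,::-1];cv2.imwrite("pics/s15a.png",cv2.resize(s,None,fx=4,fy=4,interpolation=cv2.INTER_CUBIC))
print(p,manip.get_time(),rd().round(2))
```

```text
[-0.98 -0.2   4.22]
[-0.15  0.2   1.76] 0.04472972377379376
[0.5023 0.1469 0.3584] 39.3167 [-0.16 -0.18  0.08]
```

View pics/w15.png

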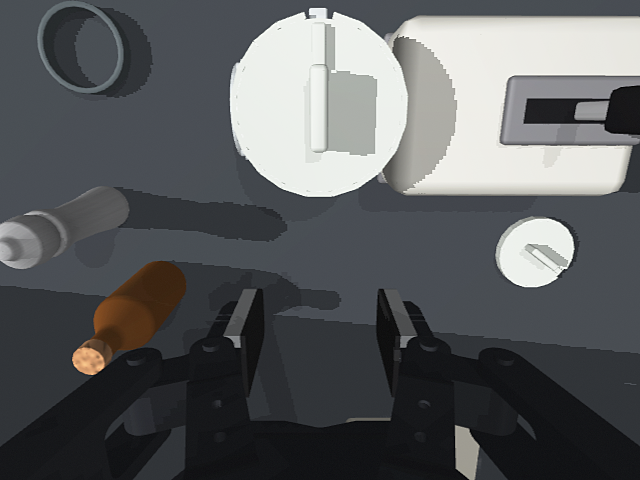

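View pics/s15a.png

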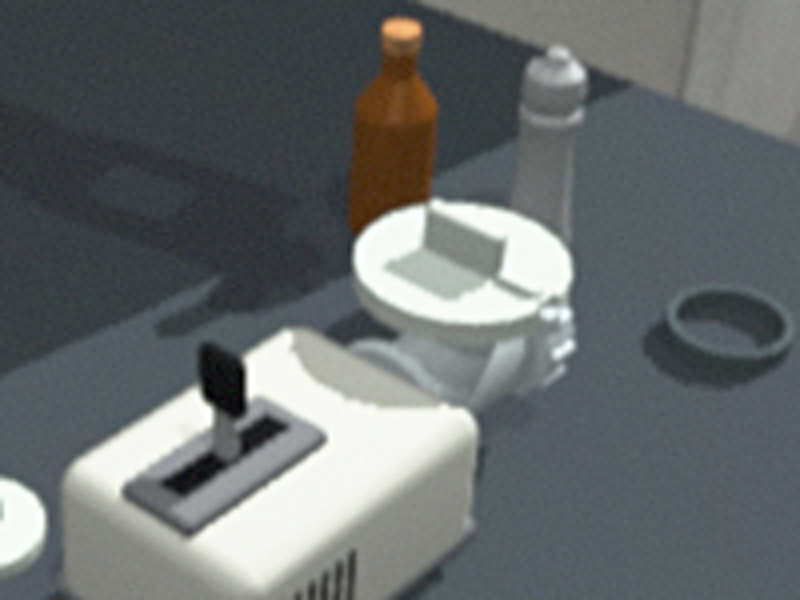

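View pics/s15.png

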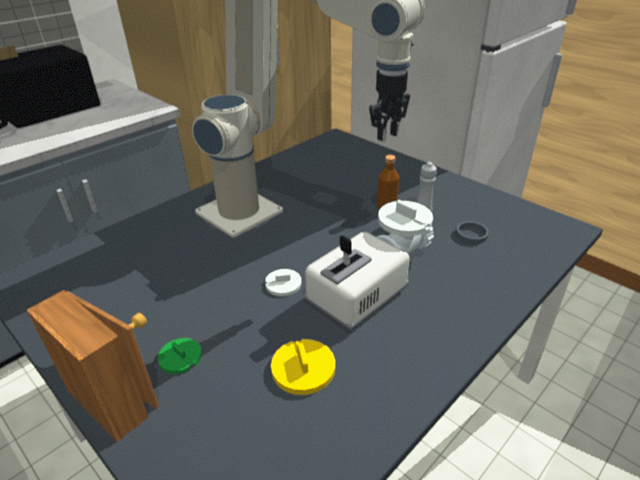

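The lever stands in its notch and the cover sits level. The key at (318,13) is in the notch, and the bottle, grinder, egg ring and other covers are where they were. Handing in.

```bash
python3 -c "
from rig import manip
print(manip.get_time());print(manip.sign_off());print(manip.get_time())"
```

```text
39.3583
the job is handed in; nothing more can be done
None
the job is handed in; nothing more can be done
```

The mincer lever is in the off notch and the white cover is seated on the hopper. I handed the job in at 39.4 s of the 61 s allowed.

- **Lever:** I pushed it out of reverse in small steps with the shut fingers. The push rose to about 1 N and then dropped to nothing for about 10 mm as the lever ran ahead. It then stood firm, and I stopped at 5.2 N, well below break-out. After I backed off it stayed at about -0.05 rad, and later pictures showed the same. The pre-notch rise read about 1 N rather than the stated 2 N. I could not read the follower, so off rests on the firm stop and the pictures.
- **Cover:** I took the larger white cover by its bar and lowered it onto the hopper under force checks. It met nothing until the predicted seated height (TCP z 0.1653 m). Pressing a further 1 mm gave about 11 N with no movement, and I eased the load before opening the fingers. The last pictures show the key centred in the notch and the disc level.
- **Other things:** The bottle, grinder, egg ring and other covers look where they were in the last pictures. I touched none of them, nor the key box.

**Disagreements:**
- **Fingertips:** They proved to be about 20 mm behind the reported TCP, not 22 mm ahead. My first push passed over the lever without touching it, so I corrected the heights for everything after that.
- **Hopper position:** The fixed cameras and the wrist camera differed by about 3.5 mm in y. I used the wrist camera's position, and the fit bore it out.

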